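# Pry up the mirror cover until the index pin shows in the line-up camera

## Task

Pick up the flat-bladed pry tool, put its blade under the lip of the spring-shut mirror cover and lever the cover open, touching the cover only with the tool. Raise it to the angle at which the mirror on its underside shows the top of the index pin in the middle of the line-up camera's view, and hold it there: the program finishes with the gripper still holding the tool and the blade still propping the cover up, steady. Leave the screwdriver and the brass gear ring where they are.

Things in the scene. Friction and masses are not known exactly. Their poses are not given: they have to be found in the camera images.
- blade_handle (a point): Middle of the handle (half-way up) of the loose pry tool, lying flat on the table: black plastic handle 90 long, 20 wide, 22 mm high, then a steel neck and a straight flat steel blade, its free length 73, 18 wide, 3 mm thick, in the handle's mid plane. About 90 g. Its x axis points along the tool to the blade's end, z up as it lies.
- blade_tip (a point): Middle of the end edge of the pry tool's blade, 130 mm ahead of blade_handle along the tool, half-way through the 3 mm thickness (11 mm above the table as the tool lies).
- lip (a point): Point on the underside of the lip, mid-width, 103 mm from the hinge axis; moves with the cover. The aluminium cover (158 wide, 90 mm deep, 4 mm thick) lies shut and level on a low fixed housing; its lip, 40 mm wide, sticks out in front, from 90 to 111 mm from the hinge axis. Its underside is 65 mm above the table when shut.
- hinge_point (a point): Fixed point on the cover's hinge axis, straight behind the lip, in the plane of the cover's underside, 65 mm above the table. Its x axis points level from the lip to the hinge (the camera stands on the lip's side), its y axis is the hinge axis, z up.
- cover (a joint): Opening angle of the cover, rad: 0 shut (level), growing as the lip rises; stop at 1.45. A spring and its weight always shut it: 1 to 2 N at the lip.
- marker (a point): Middle of the flat top of the steel index pin (14 mm across, top 28 mm above the table, 18 mm above the base plate), fixed on the unit's base plate between the camera and the cover, 105 to 205 mm in front of the hinge axis, in the camera's row, 85 mm to the side of the lip.
- view (a point): The lens as imaged by the mirror (a point in the air, nothing to touch): lens mirrored in the plane of the cover's underside, so it turns about the hinge by twice the cover's angle. Its x axis is the middle line of view after the mirror; the pin is in mid view when marker has z offset 0 in this frame, at 0.84 to 1.15 rad of cover angle. Opening further swings the line out from the hinge.
- blade: The whole pry tool; origin on its underside, below blade_handle.
- driver_grip (a point): Handle of the loose screwdriver on the table: not to be moved.
- gear_mid (a point): Centre of the loose brass gear ring, 60 mm across, 14 mm high, on the table: not to be moved.
- slot (a point): Fixed point in the middle of the slot under the shut lip, 100 mm in front of the hinge axis, 58 mm above the table. The slot is 14 mm high (51 to 65 mm above the table), open to the front and sides; below it a sill 50 mm wide reaches out to 108 mm from the hinge axis, behind it the housing's front wall stands at 90 mm.
- lens (a point): Front of the line-up camera's lens, fixed on the unit 270 mm in front of the hinge axis, 85 mm to the side of the lip, 60 mm above the table; black camera 36 mm wide. Its x axis is the middle line of its view: towards the hinge and 18 degrees upward, onto the mirror on the cover's underside (the half without the lip).
There are look-alikes about, which are no part of the job. What is shaped like the blade but pink is not meant.

How it is judged:
By the outcome, as a careful person would: the job done as asked, in the order asked, and still so for the second after the job is handed in, while the arm keeps its last pose, push and grip.
It also fails if it takes over 48 s, if anything falls off the work surface, if the arm or the gripper's body presses on something with over 40 N, if the wrist force passes 120 N, or if a joint passes its speed limit or range.

## Robot

A 7-joint arm with a two-finger parallel gripper is mounted at the origin on the work surface. World frame = base frame: x ahead of the robot, y to its left, z up, the work surface at z = 0. Lengths are in mm, angles in degrees, forces in N, time in s.
With the tool pointing down it reaches from about 425 to 950 mm from the base axis. Payload 4.7 kg.
Tool frame: the origin (TCP) lies at the very end of the fingers, on their centre line; the grasp point (between the pads) lies 19 mm behind it (r.tcp_to_grasp is the distance from the TCP to the grasp point, in mm); x points along the fingers, z is the direction in which the jaws open and shut, and the axes are right-handed (so a half turn about x gives the same grasp; the last joint's range is limited). The gripper opens to 87 mm and grips with 3 to 60 N. Pads are 19 mm wide; open, the fingers measure 117 mm over their backs; the gripper's body (75 mm by 190 mm) begins 51 mm behind the grasp point.
Start: joints at [70.422, 26.849, -2.785, 87.806, 1.381, 65.374, -4.715], TCP at [207.761, -642.25, 222.573] pointing down, gripper open.
Joint ranges: [-148.3, 148.3], [-19.14, 114.17], [-79.39, 73.82], [5.75, 140.21], [-59.74, 239.74], [12.07, 113.84], [-152.46, 152.46]. Speed limits (degrees/s): [147.25, 147.25, 180, 180, 180, 180, 180].

## Interface

Orientations are given as a 3x3 rotation matrix whose columns are the frame's x, y, z axes.
In Python, from cell import r gives the robot as it stands.
- The arm moves only by the tool play_rows, never from a script. Its argument "plan" is a list of rows, each a list of 3 entries, a list of its own where there are three numbers: the shift along the tool's x, y, z scaled (see below), then the turn about the tool's x scaled (see below), then the opening, from 0 (shut) to 1 (fully open). A call has exactly 10 rows; each row is the pose to reach, as a shift and turn from the pose commanded when the call began, along the tool's axes at that moment; what a row does not reach only later rows make up. The controller multiplies each number of a shift by 0.5 m and each number of a turn by 60 degrees. A row lasts 1/12 s, in which the tool goes at most 41.7 mm and 7.16 degrees, less where a joint would pass 70% of its speed; a pose out of reach is approached as far as the arm can. A call with a number of a shift or a turn outside -1 to 1 is refused whole. A call with a gripper value outside its range is refused whole. The fingers move at their own pace and stop on an object; "squeeze" is the grip in N (left out, the last holds). Time passes only in rows, so rows that repeat a pose let the fingers close, or fill a call up. It gives the time, the measured TCP pose, the force and the opening at its end, in the units of the state.
- r.observe(): the state, without advancing time (a new reading comes with each control period).
- r.grab_frame(name): name is "scene" or "top" or "wrist"; returns a dict with "pixels" (480x640x3 uint8, red, green, blue), "range_z" (480x640 float32, mm along the optical axis (not along the pixel's ray), 0 where there is no reading), "intrinsics" (3x3 intrinsics, pixels), "T" (4x4, takes a point from camera to world coordinates); the wrist camera has in their place "T_tool_cam" (4x4, takes a point from camera to tool coordinates, whose origin is the TCP and whose axes are the tool frame's). Camera axes: x right, y up, looking along -z (the intrinsics and any distortion apply to the point x, -y, -z); pixel columns grow to the right and rows downward; lengths in mm; the calibration is good to about 2 mm. A picture is of the moment at which its call begins: read the wrist's pose just before it.
- r.sign_off(): hands the job in, once; it reports no verdict.
The state is a dict: "time": time; "joint_positions": joint angles; "qvel": joint speeds; "joint_torque": joint torques, N m; "tool_pos": TCP position; "orientation": TCP orientation; "contact_force": force on the tool from outside, world axes, zero at the start; "ft_torque": the same for the moment, N m; "gripper_width": finger opening in mm.
Only numpy, scipy, OpenCV 4.12 (cv2) and the standard library are available. Lean on these libraries where they do the work, as an engineer would, in place of code of your own. Each camera call takes 0.05 s, during which the arm holds its last target. There are 200 camera calls.

## Working session

There is one attempt and no reset: what is moved stays moved. The work goes in short steps, Python scripts to look and compute and a tool call to move; the robot and the scene stay as the last step left them, time stands still between calls to the robot, and variables do not carry over. Pictures are saved under pics/ and viewed, on a budget of 10 in all, crops included, one or two more only if the job needs it, and the job is handed in when it is done.

Besides the shell and the picture viewer there is one more tool, called after "Emit:" in YAML: its name, and indented under it one key for each argument. play_rows: Moves the arm, as the interface text tells. Its arguments: {"type":"object","properties":{"plan":{"type":"array","items":{"type":"array"}},"squeeze":{"type":"number"}},"required":["plan"]}

```bash
mkdir -p pics; ls
cat > h.py <<'E'
import numpy as np, cv2
from cell import r
def grab(n):
    o=r.observe(); f=r.grab_frame(n)
    if 'T' not in f:
        M=np.eye(4); M[:3,:3]=np.array(o['orientation']); M[:3,3]=o['tool_pos']; f['T']=M@np.array(f['T_tool_cam'])
    return f
def save(f,name): cv2.imwrite('pics/'+name,f['pixels'][:,:,::-1])
def pts(f):
    K=np.array(f['intrinsics']); z=f['range_z']; v,u=np.mgrid[:480,:640]
    P=np.stack([(u-K[0,2])/K[0,0]*z,-(v-K[1,2])/K[1,1]*z,-z],-1)
    return P@f['T'][:3,:3].T+f['T'][:3,3]
def ray(f,u,v):
    K=np.array(f['intrinsics']); d=np.array([(u-K[0,2])/K[0,0],-(v-K[1,2])/K[1,1],-1.])
    return f['T'][:3,3],f['T'][:3,:3]@d
def onz(f,u,v,z):
    o,d=ray(f,u,v); return o+d*(z-o[2])/d[2]
def proj(f,p):
    K=np.array(f['intrinsics']); q=np.linalg.inv(f['T'])@np.append(p,1); return K[0,0]*q[0]/-q[2]+K[0,2], -K[1,1]*q[1]/-q[2]+K[1,2]
E
python3 - <<'E'
from h import *
import pickle
o=r.observe(); print(o)
for n in('scene','top'):
    f=grab(n); save(f,n+'0.png'); pickle.dump(f,open(n+'0.pkl','wb')); print(n,[k for k in f],f['intrinsics'],np.round(f['T'],3).tolist())
E
```

```text
pics
{'time': 0.0, 'joint_positions': array([70.4208758 , 26.89864309, -2.78364865, 87.8754375 ,  1.38174084,
       65.37069533, -4.71562287]), 'qvel': array([ 0.02286559, -0.00524138, -0.11127781, -0.06473239,  0.03451957,
        0.04602319, -0.10723911]), 'joint_torque': array([-4.86394413e-05, -5.07981205e+01, -8.05011112e-02, -2.36156899e+01,
       -6.12014579e-02,  3.79849970e-02,  1.90382721e-04]), 'tool_pos': array([ 207.54392201, -641.67784086,  221.47097007]), 'orientation': array([[-6.80943359e-04,  9.51461524e-01,  3.07766966e-01],
       [ 1.81727373e-03,  3.07767707e-01, -9.51459792e-01],
       [-9.99998117e-01, -8.85934051e-05, -1.93863840e-03]]), 'contact_force': array([ 0.07445744, -0.5208931 , -0.98059667]), 'ft_torque': array([-0.02235368,  0.01455786, -0.05039211]), 'gripper_width': 86.96746161634636}
scene ['pixels', 'range_z', 'intrinsics', 'T'] [[481.92408261   0.         320.35468034]
 [  0.         481.92408261 237.79679262]
 [  0.           0.           1.        ]] [[-0.046, -0.722, 0.69, 1220.398], [0.999, -0.031, 0.034, -60.215], [-0.004, 0.691, 0.723, 755.885], [0.0, 0.0, 0.0, 1.0]]
top ['pixels', 'range_z', 'intrinsics', 'T'] [[439.38597464   0.         309.4251083 ]
 [  0.         439.38597464 238.00769143]
 [  0.           0.           1.        ]] [[0.008, 0.998, -0.07, 480.246], [-1.0, 0.008, 0.003, -74.305], [0.003, 0.07, 0.998, 1112.673], [0.0, 0.0, 0.0, 1.0]]
```

View pics/scene0.png

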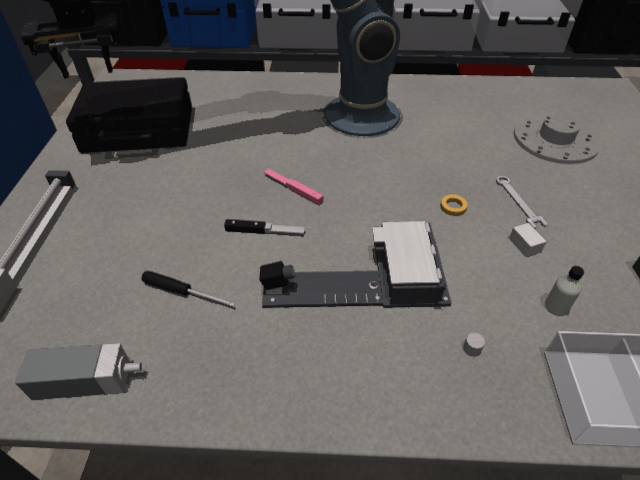

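View pics/top0.png

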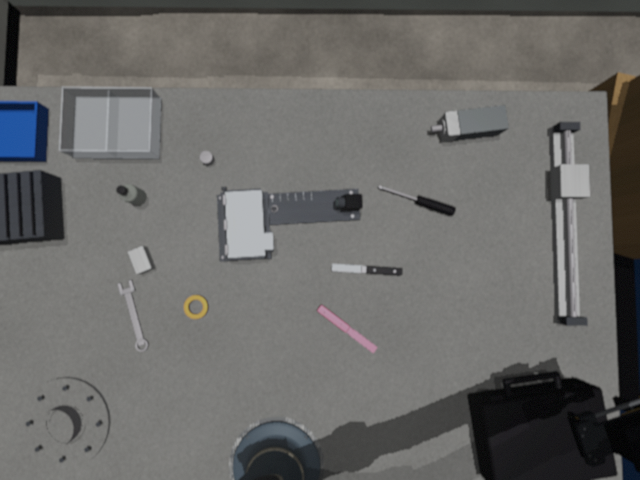

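Candidates for the pry tool:
- Black handle with a flat steel blade: scene (265,228), top (367,270).
- Pink look-alike: scene (293,186), top (347,329). The text rules this one out.
- Screwdriver with a round shaft: scene (190,290), top (417,200). It must not be moved.

The black flat-bladed one fits. The unit is at top (250,222), its lip at (268,241) and the pin near (275,209). The gear ring is at top (196,307).

Run:
```python
from h import *
import pickle
t=pickle.load(open('top0.pkl','rb')); s=pickle.load(open('scene0.pkl','rb'))
P=pts(t)
for n,(u,v) in dict(handle=(383,270),bladeL=(334,268),lip=(270,241),pin=(275,209),coverNE=(228,193),coverSW=(265,256),cam=(347,202),table=(300,350),ring=(196,297)).items(): print(n,np.round(P[v,u],1))
Q=pts(s)
for n,(u,v) in dict(handle=(247,226),blade=(300,232),lip=(378,234),pin=(374,286),cover=(410,250)).items(): print('s',n,np.round(Q[v,u],1))
a=cv2.resize(t['pixels'][180:290,210:410],(800,440),interpolation=cv2.INTER_CUBIC)
b=cv2.resize(s['pixels'][200:320,220:460],(800,400),interpolation=cv2.INTER_CUBIC)[:160]
cv2.imwrite('pics/c1.png',np.vstack([a,b])[:,:,::-1])
```

```text
handle [ 479.1 -260.2   21.6]
bladeL [ 483.1 -139.4   11.4]
lip [545.8  16.6  69.1]
pin [630.7  10.3   9.4]
coverNE [660.3 118.8  69.1]
coverSW [510.4  29.1  57.6]
cam [ 640.5 -166.3   71.5]
table [278.1 -56.   -1.6]
ring [408.2 204.4   8.2]
s handle [ 487.2 -256.    18.5]
s blade [ 493.3 -140.5   11.1]
s lip [548.1  21.1  68.3]
s pin [639.2  14.2  17.3]
s cover [591.1  80.5  71. ]
```

View pics/c1.png

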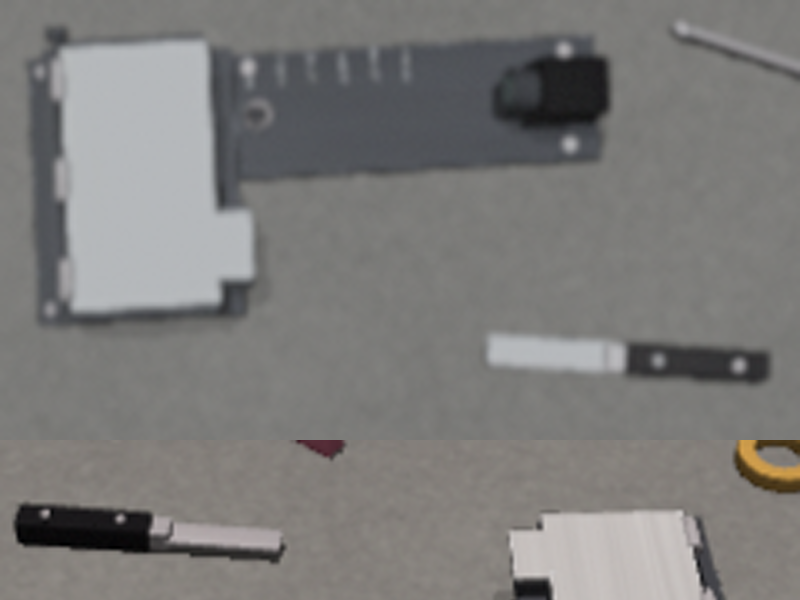

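The enlarged crop confirms it: the black-handled flat steel blade spans crop (487,350) to (768,367), in the same orientation in both views. The pin is at about crop (258,115), in the camera's row. Next I'll plan the approach and read the wrist camera mounting.

```bash
cat >> h.py <<'E'
def go(target,yawz=None,turn=None):
    o=r.observe(); R=np.array(o['orientation']); d=np.array(target)-o['tool_pos']
    s=R.T@d/500
    if yawz is not None:
        z=R.T@np.array(yawz); turn=np.degrees(np.arctan2(-z[1],z[2]))
    print('shift',np.round(s,4),'turn',turn,None if turn is None else round(turn/60,4),'rows',np.linalg.norm(d)/41.7)
E
python3 - <<'E'
from h import *
f=r.grab_frame('wrist'); print(np.round(f['T_tool_cam'],3),f['intrinsics'])
go([480,-200,330],[1,0,0])
E
```

```text
[[-1.00000e-03  2.49000e-01 -9.69000e-01 -1.62379e+02]
 [-1.00000e-03  9.69000e-01  2.49000e-01  6.85620e+01]
 [ 1.00000e+00  1.00000e-03 -0.00000e+00  1.14600e+00]
 [ 0.00000e+00  0.00000e+00  0.00000e+00  1.00000e+00]] [[413.20241499   0.         312.46046634]
 [  0.         413.20241499 235.55305068]
 [  0.           0.           1.        ]]
shift [-0.2156  0.7903 -0.6734] turn -72.07906306602766 -1.2013 rows 12.71534648758297
```

Emit:
play_rows:
  plan:
    - [[-0.2,0.6,-0.5],-0.6,1]
    - [[-0.2,0.6,-0.5],-0.9,1]
    - [[-0.2,0.6,-0.5],-0.9,1]
    - [[-0.2,0.6,-0.5],-0.9,1]
    - [[-0.2,0.6,-0.5],-0.9,1]
    - [[-0.2,0.6,-0.5],-0.9,1]
    - [[-0.2,0.6,-0.5],-0.9,1]
    - [[-0.2,0.6,-0.5],-0.9,1]
    - [[-0.2,0.6,-0.5],-0.9,1]
    - [[-0.2,0.6,-0.5],-0.9,1]

```text
time: 0.98
tool_pos: [418.4, -308.0, 323.7]
orientation: [[0.002, 0.306, 0.952], [0.0, 0.952, -0.306], [-1.0, 0.001, 0.002]]
contact_force: [0.5, 0.4, 0.6]
gripper_width: 87.1
```

Run:
```python
from h import *
o=r.observe(); print(o['tool_pos'],o['joint_positions'].round(1))
go([480,-200,330],[1,0,0])
```

```text
[ 418.40611823 -307.99040386  323.71761067] [ 52.4   9.3 -23.6  99.7   3.8  71.8  10.1]
shift [-0.0123  0.2433  0.0512] turn -17.8271748751262 -0.2971 rows 2.9851253071567645
```

Emit:
play_rows:
  plan:
    - [[-0.012,0.24,0.05],-0.1,1]
    - [[-0.012,0.24,0.05],-0.2,1]
    - [[-0.012,0.24,0.05],-0.3,1]
    - [[-0.012,0.24,0.05],-0.3,1]
    - [[-0.012,0.24,0.05],-0.3,1]
    - [[-0.012,0.24,0.05],-0.3,1]
    - [[-0.012,0.24,0.05],-0.3,1]
    - [[-0.012,0.24,0.05],-0.3,1]
    - [[-0.012,0.24,0.05],-0.3,1]
    - [[-0.012,0.24,0.05],-0.3,1]

```text
time: 1.82
tool_pos: [476.8, -206.7, 328.5]
orientation: [[-0.0, 0.003, 1.0], [-0.0, 1.0, -0.003], [-1.0, -0.0, -0.0]]
contact_force: [-0.5, 0.8, -0.0]
gripper_width: 87.2
```

Run:
```python
from h import *
import pickle
o=r.observe(); print(o['tool_pos'],o['joint_positions'].round(1))
f=grab('wrist'); save(f,'w1.png'); pickle.dump(f,open('w1.pkl','wb'))
```

```text
[ 476.84647085 -206.65436368  328.45385682] [ 45.    9.8 -30.1  98.9   5.2  72.7  13.6]
```

View pics/w1.png

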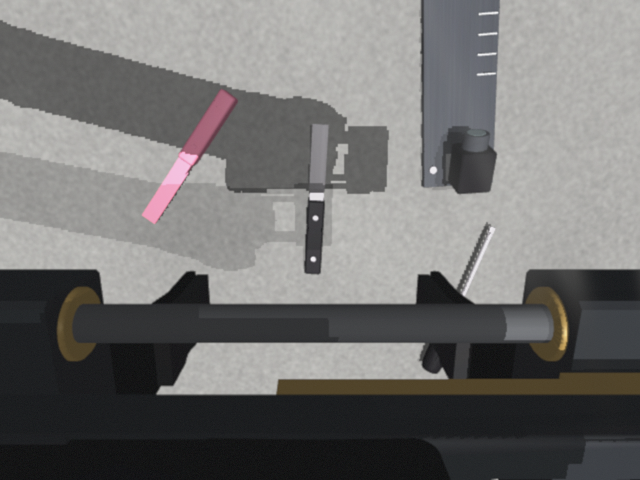

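The wrist view shows the handle from (322,200) to (313,272), the blade tip at (319,124), the line-up camera at (473,160) and the screwdriver well to the right.

Run:
```python
from h import *
import pickle
w=pickle.load(open('w1.pkl','rb')); P=pts(w)
for n,(u,v) in dict(tip=(319,126),hfront=(315,206),hback=(313,268),mid=(315,235),table=(380,220)).items(): print(n,np.round(P[v,u],1))
print('tip',onz(w,319.5,124.5,12.5),'hb',onz(w,313,272,22),'hf',onz(w,315.5,201,22),'driver',onz(w,430,370,10),onz(w,490,226,5))
t=pickle.load(open('top0.pkl','rb'))
# top-view: crop px -> full
c=lambda x,y:(210+x/4-.4,180+y/4-.4)
print('top tip',onz(t,*c(487,350),12.5),'hb',onz(t,*c(769,366),22),'hf',onz(t,*c(626,361),22))
# two-view triangulation of the tip and handle rear-end
for a,b in (((319.5,124.5),c(487,350)),((313,272),c(769,366))):
    o1,d1=ray(w,*a);o2,d2=ray(t,*b);A=np.c_[d1,-d2];k=np.linalg.lstsq(A,o2-o1,rcond=None)[0];print('tri',(o1+d1*k[0]+o2+d2*k[1])/2)
# handle mask in depth
m=(P[...,2]>16)&(P[...,2]<30)&(P[...,0]>440)&(P[...,0]<520)&(P[...,1]<-170)&(P[...,1]>-330); q=P[m]; print(len(q),q.min(0),q.max(0),q.mean(0)); 
rect=cv2.minAreaRect(q[:,:2].astype(np.float32)); print(rect)
m=(P[...,2]>8)&(P[...,2]<30)&(P[...,0]>440)&(P[...,0]<520)&(P[...,1]<-100)&(P[...,1]>-330); q=P[m];print(cv2.minAreaRect(q[:,:2].astype(np.float32)))
print(cv2.fitLine(q[:,:2].astype(np.float32),cv2.DIST_L2,0,.01,.01).ravel())
```

```text
tip [ 485.7 -136.5   12.4]
hfront [ 481.  -225.6   21.9]
hback [ 478.4 -301.    21.3]
mid [ 480.9 -260.    21.9]
table [ 560.3 -247.5   -1.5]
tip [ 486.28684478 -134.90250866   12.5       ] hb [ 478.40240332 -305.78410004   22.        ] hf [ 481.57163366 -219.72588012   22.        ] driver [ 631.47198283 -446.577763     10.        ] [ 692.33949252 -253.9799585     5.        ]
top tip [ 485.26201141 -132.66722532   12.5       ] hb [ 476.71141833 -306.85949776   22.        ] hf [ 479.10198432 -218.27503369   22.        ]
tri [ 486.11143157 -134.45479705  -18.50864912]
tri [ 477.54776822 -308.37809383   14.75702855]
1385 [ 467.57870799 -307.59702669   16.12879539] [ 491.44164888 -206.64975241   24.59930601] [ 480.03849657 -256.87924705   21.53760877]
((480.0324401855469, -257.39117431640625), (100.9193344116211, 19.974475860595703), 86.77295684814453)
((482.08526611328125, -220.98208618164062), (173.85316467285156, 19.974475860595703), 86.77295684814453)
[ 5.6318704e-02  9.9841285e-01  4.8211356e+02 -2.1981560e+02]
```

Run:
```python
from h import *
go([481,-237,4],[0.9987,-0.052,0])
```

```text
shift [ 0.649  -0.0612  0.0083] turn 2.8189497465139253 0.047 rows 7.816772954216258
```

Emit:
play_rows:
  plan:
    - [[0.08,-0.061,0.008],0.047,1]
    - [[0.16,-0.061,0.008],0.047,1]
    - [[0.24,-0.061,0.008],0.047,1]
    - [[0.32,-0.061,0.008],0.047,1]
    - [[0.4,-0.061,0.008],0.047,1]
    - [[0.47,-0.061,0.008],0.047,1]
    - [[0.53,-0.061,0.008],0.047,1]
    - [[0.58,-0.061,0.008],0.047,1]
    - [[0.6,-0.061,0.008],0.047,1]
    - [[0.6,-0.061,0.008],0.047,1]

```text
time: 2.7
tool_pos: [479.6, -235.8, 26.4]
orientation: [[-0.004, 0.051, 0.999], [0.002, 0.999, -0.051], [-1.0, 0.002, -0.004]]
contact_force: [0.5, 0.2, 0.3]
gripper_width: 87.0
```

Run:
```python
from h import *
import pickle
w=grab('wrist'); P=pts(w); print(r.observe()['tool_pos'])
m=(P[...,2]>8)&(P[...,2]<30)&(P[...,0]>455)&(P[...,0]<510)&(P[...,1]<-120)&(P[...,1]>-225); q=P[m];print(len(q),cv2.minAreaRect(q[:,:2].astype(np.float32)),q.max(0))
go([481,-237,4],[0.9987,-0.052,0])
```

```text
[ 481.04952069 -236.21998034   28.17669753]
9811 ((483.70281982421875, -179.7185516357422), (91.24773406982422, 19.99227523803711), 87.29460144042969) [ 495.53040403 -133.8721864    24.00922328]
shift [ 0.0484 -0.0016  0.    ] turn 0.0759947535883228 0.0013 rows 0.5800798067239785
```

Emit:
play_rows:
  plan:
    - [[0.02,-0.002,0],0,1]
    - [[0.04,-0.002,0],0,1]
    - [[0.047,-0.002,0],0,1]
    - [[0.047,-0.002,0],0,1]
    - [[0.047,-0.002,0],0,0.3]
    - [[0.047,-0.002,0],0,0]
    - [[0.047,-0.002,0],0,0]
    - [[0.047,-0.002,0],0,0]
    - [[0.047,-0.002,0],0,0]
    - [[0.047,-0.002,0],0,0]
  squeeze: 55

```text
time: 3.58
tool_pos: [481.3, -237.3, 5.2]
orientation: [[0.0, 0.051, 0.999], [-0.0, 0.999, -0.051], [-1.0, -0.0, 0.0]]
contact_force: [0.7, 0.3, 0.5]
gripper_width: 54.8
```

Emit:
play_rows:
  plan:
    - [[0,0,0],0,0]
    - [[0,0,0],0,0]
    - [[0,0,0],0,0]
    - [[0,0,0],0,0]
    - [[0,0,0],0,0]
    - [[0,0,0],0,0]
    - [[0,0,0],0,0]
    - [[0,0,0],0,0]
    - [[0,0,0],0,0]
    - [[0,0,0],0,0]

```text
time: 4.42
tool_pos: [481.0, -237.2, 5.0]
orientation: [[-0.0, 0.051, 0.999], [-0.0, 0.999, -0.051], [-1.0, -0.0, -0.0]]
contact_force: [-1.3, 0.5, 0.7]
gripper_width: 19.6
```

Gripped at 19.6 mm, which matches the 20 mm handle. Next I lift and move to where the wrist camera can see the unit.

Emit:
play_rows:
  plan:
    - [[-0.08,0,0],0,0]
    - [[-0.16,0,0],0,0]
    - [[-0.24,0,0],0,0]
    - [[-0.32,0,0],0,0]
    - [[-0.4,0,0],0,0]
    - [[-0.48,0,0],0,0]
    - [[-0.55,0.05,0.02],0,0]
    - [[-0.55,0.12,0.04],0,0]
    - [[-0.55,0.19,0.07],0,0]
    - [[-0.55,0.26,0.1],0,0]

```text
time: 5.25
tool_pos: [538.1, -108.8, 281.1]
orientation: [[0.002, 0.052, 0.999], [-0.001, 0.999, -0.052], [-1.0, -0.001, 0.002]]
contact_force: [0.2, -1.0, -2.2]
gripper_width: 20.0
```

Emit:
play_rows:
  plan:
    - [[0,0.06,0],0,0]
    - [[0,0.12,0],0,0]
    - [[0,0.18,0],0,0]
    - [[0,0.22,0],0,0]
    - [[0,0.22,0],0,0]
    - [[0,0.22,0],0,0]
    - [[0,0.22,0],0,0]
    - [[0,0.22,0],0,0]
    - [[0,0.22,0],0,0]
    - [[0,0.22,0],0,0]

```text
time: 6.08
tool_pos: [543.2, -1.2, 279.9]
orientation: [[-0.0, 0.053, 0.999], [-0.0, 0.999, -0.053], [-1.0, -0.0, -0.0]]
contact_force: [0.1, 0.5, -0.9]
gripper_width: 19.7
```

Run:
```python
from h import *
import pickle
o=r.observe(); print(o['tool_pos'],o['joint_positions'].round(1),o['gripper_width'])
f=grab('wrist'); save(f,'w2.png'); pickle.dump(f,open('w2.pkl','wb'))
```

```text
[543.23346612  -1.24741711 279.92887193] [ 25.6  15.2 -36.4 100.    9.7  68.  -16.5] 19.664666135477813
```

View pics/w2.png

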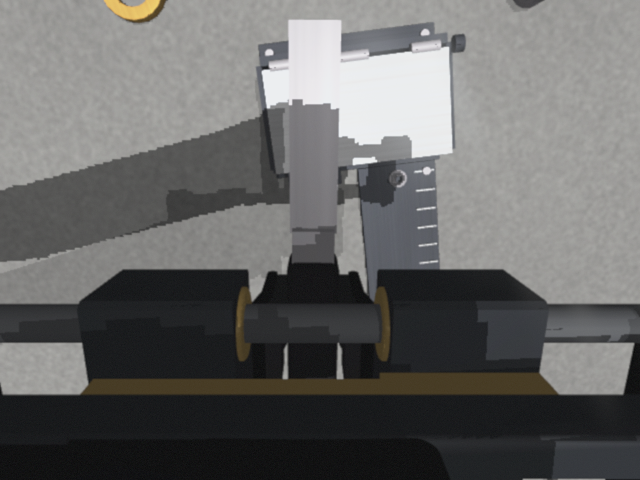

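The wrist view shows the blade straight ahead with its end at (315,20), the cover from (262,66) to (453,153) with the lip hidden behind the blade, and the pin top at (398,179). I'll measure these now.

Run:
```python
from h import *
import pickle
w=pickle.load(open('w2.pkl','rb')); t=pickle.load(open('top0.pkl','rb')); s=pickle.load(open('scene0.pkl','rb'))
C={}
for n,f in (('w',w),('t',t),('s',s)):
    P=pts(f)
    m=(abs(P[...,2]-69)<5)&(P[...,0]>500)&(P[...,0]<690)&(P[...,1]>-5)&(P[...,1]<145)
    mm=cv2.morphologyEx(m.astype(np.uint8),cv2.MORPH_OPEN,np.ones((25,25))) if n!='s' else m.astype(np.uint8)
    q=P[mm>0]; print(n,len(q),cv2.minAreaRect(q[:,:2].astype(np.float32)),'z',np.median(q[:,2]))
    q=P[m]; print('  incl lip: ymin',q[:,1].min(), q[q[:,1]<22].mean(0) if (q[:,1]<22).any() else '')
P=pts(w)
print('pin depth',[np.round(P[v,u],1) for u,v in((398,179),(398,172),(392,179),(404,179),(398,186))])
print('pin w z28',onz(w,398,179,28),'pin t',onz(t,274.5,208.6,28),'pin s',onz(s,374,285.5,28))
print('corners w',[np.round(onz(w,u,v,69)[:2],1) for u,v in((262,66),(449,47),(453,153),(276,175))])
# held blade in tool frame
o=np.array([543.233,-1.247,279.929]); R=np.linalg.inv(np.array(w['T_tool_cam']))
M=w['T']@R
q=(P-M[:3,3])@M[:3,:3]
for v in (22,30,60,100,150,200,225): 
    c=q[v,:,0]<20; c&=abs(q[v,:,2])<14; c&=w['range_z'][v]>0; print(v,q[v,c].mean(0).round(1),c.sum(),'z',P[v,c,2].mean().round(1))
a=cv2.resize(w['pixels'][140:220,340:480],(770,440),interpolation=cv2.INTER_CUBIC); cv2.imwrite('pics/c2.png',a[:,:,::-1])
```

```text
w 6455 ((624.054931640625, 83.19541931152344), (87.61320495605469, 94.9129867553711), 3.6718878746032715) z 69.24042154560249
  incl lip: ymin 28.852982786091502 
t 0 ((0.0, 0.0), (0.0, 0.0), 0.0) z nan
  incl lip: ymin 8.984445954326205 [545.07426948  16.39683574  68.31054875]
s 3187 ((594.637939453125, 74.11421966552734), (174.03150939941406, 120.41157531738281), 3.783130407333374) z 68.46235706853702
  incl lip: ymin 9.926296641422503 [546.49123433  16.36982069  68.08765478]
pin depth [array([634.2,  10.5,  11.7]), array([633.5,  18.2,  15.6]), array([627.2,  11.4,  16.1]), array([639.6,  10.7,  15.8]), array([633.9,   3.5,  13.4])]
pin w z28 [630.97340348  12.63116173  28.        ] pin t [629.17684095  10.1269099   28.        ] pin s [646.41078721  13.19670345  28.        ]
corners w [array([508.3, 119.2]), array([665.4, 125.7]), array([671.5,  38.3]), array([513.2,  27.3])]
22 [ -7.7 102.4   1.8] 51 z 287.6
30 [-7.7 99.9  1.9] 51 z 287.6
60 [-7.8 90.3  1.7] 51 z 287.7
100 [-7.7 77.1  1.8] 50 z 287.6
150 [-7.6 59.6  1.3] 49 z 287.5
200 [-7.7 41.1  1.3] 47 z 287.7
225 [-7.6 31.3  1.1] 46 z 287.5
  return _methods._mean(a, axis=axis, dtype=dtype,
  ret = ret.dtype.type(ret / rcount)
```

View pics/c2.png

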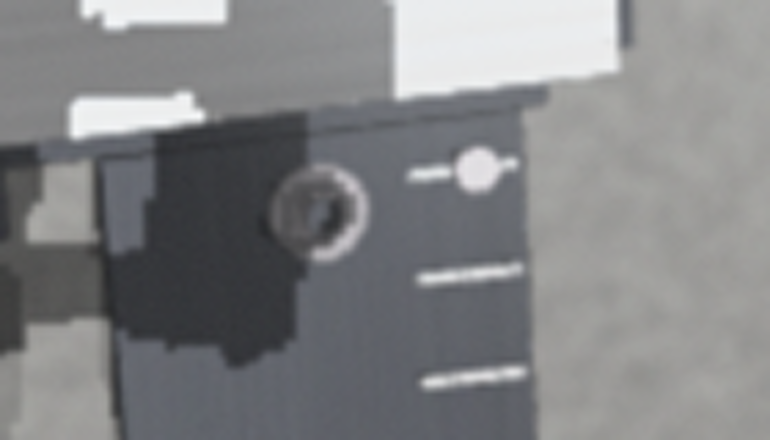

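The crop shows a ring with a hole, and its depth reads about 16 mm, not the flat 28 mm top the text gives. I'll check the heights on the base plate before taking it as the pin.

Run:
```python
from h import *
import pickle
s=pickle.load(open('scene0.pkl','rb')); t=pickle.load(open('top0.pkl','rb')); w=pickle.load(open('w2.pkl','rb'));w1=pickle.load(open('w1.pkl','rb'))
for n,f in (('s',s),('t',t),('w2',w),('w1',w1)):
    P=pts(f); m=(P[...,0]>600)&(P[...,0]<665)&(P[...,1]>-95)&(P[...,1]<25)
    q=P[m&(P[...,2]>0)&(P[...,2]<60)]; print(n,len(q),'median',np.median(q[:,2]).round(1),'pct99',np.percentile(q[:,2],[1,90,99,100]).round(1))
    hi=m&(P[...,2]>np.median(q[:,2])+4)&(P[...,2]<60); k,l,st,c=cv2.connectedComponentsWithStats(hi.astype(np.uint8))
    for i in range(1,k):
        if st[i,4]>4: print('   ',st[i],P[l==i].mean(0).round(1),'max',P[l==i][:,2].max().round(1))
a=cv2.resize(s['pixels'][260:310,330:450],(800,333),interpolation=cv2.INTER_CUBIC); cv2.imwrite('pics/c3.png',a[:,:,::-1])
P=pts(w)
np.set_printoptions(linewidth=200)
print(P[166:192:2,384:412:2,2].round(0))
```

```text
s 1580 median 9.6 pct99 [ 6.3 11.6 16.2 26.4]
    [369 281   9   8  42] [635.   13.1  17.2] max 26.4
t 1215 median 9.5 pct99 [ 4.4 12.3 15.8 17.6]
    [272 206   5   7  18] [629.1  14.   15.8] max 17.6
w2 6368 median 10.3 pct99 [ 8.4 11.5 15.9 28.7]
    [390 170  17  17 162] [632.7  12.2  16.7] max 28.7
w1 5260 median 10.3 pct99 [ 8.1 11.5 12.4 13.3]
[[ 9. 11. 11. 11. 11. 10.  9. 12. 11. 12. 11. 10. 11. 11.]
 [10. 11. 11. 11. 11. 10. 10. 12. 11. 10. 12. 10. 10. 10.]
 [10.  9.  9. 10. 11. 11. 14. 15. 14. 11. 10. 11. 10. 10.]
 [10.  8.  9. 10. 15. 14. 18. 16. 15. 16. 14. 10. 11. 10.]
 [11. 11. 10. 11. 15. 16. 23. 16. 15. 15. 15. 11. 10. 10.]
 [11.  9. 10. 15. 14. 16. 19. 10.  9. 16. 16. 16.  9. 10.]
 [10. 10. 10. 16. 14. 17. 10. 10. 11. 16. 16. 14. 10. 11.]
 [11. 11. 10. 14. 16. 17. 11. 11. 10. 17. 14. 14. 10. 10.]
 [ 9. 11. 10. 13. 14. 16. 16. 12. 17. 13. 15.  9.  9. 11.]
 [11. 10. 10. 10. 13. 16. 15. 15. 16. 14. 11. 11. 11. 11.]
 [ 9. 10.  8. 10.  9. 15. 15. 13. 14. 10. 10. 10. 11. 12.]
 [10.  9. 10. 10. 11. 11.  9.  9. 10. 11. 10. 10.  9. 10.]
 [11. 10. 10.  9.  9. 11. 11. 11. 10.  9. 10. 11. 10. 11.]]
```

View pics/c3.png

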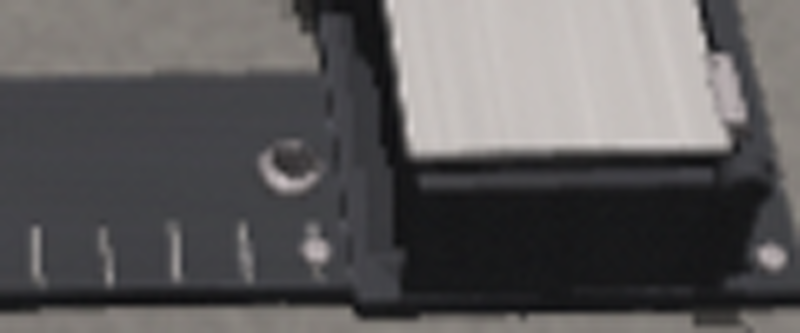

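Run:
```python
from h import *
import pickle
s=pickle.load(open('scene0.pkl','rb')); t=pickle.load(open('top0.pkl','rb')); w=pickle.load(open('w2.pkl','rb'));w1=pickle.load(open('w1.pkl','rb'))
for n,f in (('s',s),('t',t),('w2',w),('w1',w1)):
    P=pts(f); m=(P[...,0]>590)&(P[...,0]<680)&(P[...,1]>-100)&(P[...,1]<30)&(P[...,2]>18)&(P[...,2]<100)
    print(n,[(u,v,P[v,u].round(0).tolist()) for v,u in np.argwhere(m)][:20], 'invalid',(f['range_z']==0).sum())
go([575,-75,200],[0.9987,-0.052,0])
```

```text
s [(np.int64(371), np.int64(282), [637.0, 8.0, 26.0]), (np.int64(377), np.int64(282), [636.0, 19.0, 26.0]), (np.int64(372), np.int64(283), [639.0, 10.0, 26.0]), (np.int64(373), np.int64(283), [637.0, 12.0, 24.0]), (np.int64(374), np.int64(283), [639.0, 14.0, 26.0]), (np.int64(375), np.int64(283), [637.0, 16.0, 23.0]), (np.int64(376), np.int64(283), [639.0, 17.0, 26.0]), (np.int64(372), np.int64(284), [635.0, 10.0, 19.0]), (np.int64(373), np.int64(284), [636.0, 12.0, 20.0]), (np.int64(374), np.int64(285), [638.0, 14.0, 19.0])] invalid 1255
t [] invalid 1197
w2 [(np.int64(398), np.int64(173), [631.0, 18.0, 25.0]), (np.int64(399), np.int64(173), [632.0, 18.0, 27.0]), (np.int64(400), np.int64(173), [633.0, 18.0, 28.0]), (np.int64(401), np.int64(173), [634.0, 18.0, 26.0]), (np.int64(402), np.int64(173), [635.0, 18.0, 28.0]), (np.int64(396), np.int64(174), [630.0, 17.0, 23.0]), (np.int64(397), np.int64(174), [630.0, 18.0, 29.0]), (np.int64(395), np.int64(175), [629.0, 16.0, 25.0]), (np.int64(397), np.int64(175), [632.0, 15.0, 18.0]), (np.int64(398), np.int64(175), [633.0, 16.0, 20.0]), (np.int64(399), np.int64(175), [634.0, 16.0, 20.0]), (np.int64(395), np.int64(176), [628.0, 16.0, 27.0]), (np.int64(396), np.int64(176), [631.0, 15.0, 19.0]), (np.int64(397), np.int64(176), [631.0, 15.0, 22.0]), (np.int64(394), np.int64(177), [627.0, 15.0, 27.0]), (np.int64(395), np.int64(177), [629.0, 14.0, 21.0]), (np.int64(396), np.int64(177), [630.0, 14.0, 21.0]), (np.int64(395), np.int64(178), [630.0, 13.0, 19.0]), (np.int64(393), np.int64(179), [626.0, 13.0, 25.0]), (np.int64(395), np.int64(179), [629.0, 12.0, 21.0])] invalid 1279
w1 [] invalid 1252
shift [ 0.16   -0.1444  0.0711] turn -0.00818136626936791 -0.0001 rows 2.7217479259373554
```

The high points (z 26 to 29) form the wall of a 14 mm cylinder inside the low collar. So this is the pin, standing in a collar, and its axis is the ring's centre. Next: the unit frame, the required angle and its sensitivity.

Run:
```python
from h import *
import pickle
from scipy.optimize import brentq
def off(th,um):   # 2D: a=+toward hinge (x), z up ; hinge at 0
    L=np.array([-270.,-5.]); d=np.array([np.cos(np.radians(18)),np.sin(np.radians(18))])
    m=np.array([-np.cos(th),np.sin(th)]); ref=lambda p:2*m*(m@p)-p
    L2,d2=ref(L),ref(d); v=np.array([-um,-37.])-L2; return d2[0]*v[1]-d2[1]*v[0]
for um in (105,107,109,111,113,115,130,205): 
    th=brentq(lambda t:off(t,um),.6,1.4); print(um,round(th,4),'mm offset per 0.01rad',round(off(th+.01,um)-off(th,um),2))
w=pickle.load(open('w2.pkl','rb')); t=pickle.load(open('top0.pkl','rb')); s=pickle.load(open('scene0.pkl','rb'))
# right-edge / front / back lines of the cover in w2 from depth + colour boundary
P=pts(w); m=((abs(P[...,2]-69)<4)&(P[...,0]>500)&(P[...,0]<690)&(P[...,1]>20)&(P[...,1]<140)).astype(np.uint8)
def edge(f,rows,cols,vert,m,last):
    out=[]
    for k in (cols if vert else rows):
        line=m[:,k] if vert else m[k,:]
        i=np.flatnonzero(line)
        if len(i): j=i[-1]+.5 if last else i[0]-.5; out.append((k,j) if vert else (j,k))
    return np.array([onz(f,u,v,69)[:2] for u,v in out])
def fit(q):
    vx,vy,x,y=cv2.fitLine(q.astype(np.float32),cv2.DIST_HUBER,0,.01,.01).ravel(); res=(q-[x,y])@[-vy,vx]; return np.round([vx,vy,x,y,np.degrees(np.arctan2(vy,vx)),res.std()],3)
print('front',fit(edge(w,0,range(375,445,3),1,m,1)),'back',fit(edge(w,0,list(range(372,410,3)),1,m,0)),'right',fit(edge(w,range(60,145,3),0,0,m,1)),'left',fit(edge(w,range(75,165,3),0,0,m,0)))
for n,f in (('t',t),('s',s)):
    P=pts(f); m=((abs(P[...,2]-68.5)<5)&(P[...,0]>500)&(P[...,0]<690)&(P[...,1]>0)&(P[...,1]<140)); q=P[m]; 
    if n=='t': ks=(range(228,262,2),range(200,252,3))
    print(n,'pts',len(q),q.min(0).round(1),q.max(0).round(1))
P=pts(t); m=((abs(P[...,2]-68.5)<6)&(P[...,0]>500)&(P[...,0]<690)&(P[...,1]>0)&(P[...,1]<140)).astype(np.uint8)
print('t hinge-edge(col first)',fit(edge(t,range(200,250,3),0,0,m,0)),'front(col last)',fit(edge(t,range(196,230,3),0,0,m,1)),'+x edge',fit(edge(t,0,range(230,262,3),1,m,0)),'-x edge',fit(edge(t,0,range(230,258,3),1,m,1)))
ml=edge(t,range(234,250),0,0,m,1);print('lip',ml.round(1).tolist())
```

```text
105 0.8519 mm offset per 0.01rad 1.59
107 0.8631 mm offset per 0.01rad 1.64
109 0.8738 mm offset per 0.01rad 1.7
111 0.8841 mm offset per 0.01rad 1.75
113 0.894 mm offset per 0.01rad 1.8
115 0.9034 mm offset per 0.01rad 1.85
130 0.9644 mm offset per 0.01rad 2.21
205 1.1308 mm offset per 0.01rad 3.87
front [9.98000e-01 6.50000e-02 6.32963e+02 3.62660e+01 3.71400e+00 2.53000e-01] back [9.98000e-01 6.30000e-02 6.17695e+02 1.23426e+02 3.61700e+00 2.53000e+00] right [ 6.50000e-02 -9.98000e-01  6.67811e+02  8.14420e+01 -8.62620e+01
  2.46000e-01] left [ 6.70000e-02 -9.98000e-01  5.09535e+02  8.25880e+01 -8.61640e+01
  2.59000e-01]
t pts 2711 [506.9   9.   63.5] [674.8 136.6  73.4]
s pts 3210 [505.5   9.9  63.5] [677.9 138.8  73. ]
t hinge-edge(col first) [9.96000e-01 8.90000e-02 5.93492e+02 1.32984e+02 5.09500e+00 1.78700e+00] front(col last) [9.98000e-01 6.30000e-02 6.13241e+02 3.59520e+01 3.59200e+00 7.41000e-01] +x edge [ 5.30000e-02 -9.99000e-01  6.65453e+02  7.96650e+01 -8.69550e+01
  6.03000e-01] -x edge [ 7.00000e-02 -9.98000e-01  5.07231e+02  7.67630e+01 -8.59930e+01
  2.10400e+00]
lip [[562.6, 10.9], [560.2, 10.8], [557.8, 10.8], [555.4, 10.8], [553.0, 10.7], [550.6, 10.7], [548.2, 10.7], [545.9, 10.6], [543.5, 10.6], [541.1, 10.6], [538.7, 10.5], [536.3, 10.5], [534.0, 10.5], [531.6, 8.1], [529.2, 8.0], [526.8, 8.0]]
```

Run:
```python
from h import *
go([554,-112,150],[0.9972,0.075,0])
```

```text
shift [ 0.26   -0.2205  0.0331] turn -7.289899967514678 -0.1215 rows 4.107140106286694
```

Emit:
play_rows:
  plan:
    - [[0,-0.06,0.01],-0.03,0]
    - [[0.03,-0.13,0.02],-0.06,0]
    - [[0.09,-0.19,0.033],-0.09,0]
    - [[0.16,-0.22,0.033],-0.1215,0]
    - [[0.22,-0.2205,0.033],-0.1215,0]
    - [[0.26,-0.2205,0.033],-0.1215,0]
    - [[0.26,-0.2205,0.033],-0.1215,0]
    - [[0.26,-0.2205,0.033],-0.1215,0]
    - [[0.26,-0.2205,0.033],-0.1215,0]
    - [[0.26,-0.2205,0.033],-0.1215,0]

```text
time: 6.97
tool_pos: [555.7, -110.8, 152.2]
orientation: [[0.004, -0.077, 0.997], [-0.001, 0.997, 0.077], [-1.0, -0.001, 0.004]]
contact_force: [-1.2, 0.3, -0.2]
gripper_width: 19.3
```

Run:
```python
from h import *
import pickle
w=grab('wrist'); o=r.observe(); print(o['tool_pos'],o['gripper_width'])
pickle.dump(w,open('w3.pkl','wb')); save(w,'w3.png')
P=pts(w); M=w['T']@np.linalg.inv(np.array(w['T_tool_cam'])); q=(P-M[:3,3])@M[:3,:3]
m=(abs(q[...,0]+7.7)<4)&(abs(q[...,2])<14)&(q[...,1]>25)
B=P[m]; rect=cv2.minAreaRect(B[:,:2].astype(np.float32)); print('blade rect',rect,'z',np.median(B[:,2]),'tipmax y',np.percentile(B[:,1],99.8))
L=q[m]; print('tool frame ymax',L[:,1].max(),'z at tip',L[L[:,1]>85][:,2].mean())
m=(abs(P[...,2]-69)<4)&(P[...,1]>0)&(P[...,1]<40)&(P[...,0]>505)&(P[...,0]<585); Q=P[m]
if len(Q):
  k=Q[Q[:,1]<28]; print('lip',len(k),k.min(0),k.max(0),k.mean(0))
```

```text
[ 555.50996877 -110.82605863  152.06378677] 19.499861752227726
blade rect ((552.10888671875, -46.14847183227539), (18.138561248779297, 76.96209716796875), 3.9928689002990723) z 159.77568865675946 tipmax y -7.803757528676894
tool frame ymax 103.27533556001214 z at tip 1.6632969621390519
lip 1647 [528.00526427   8.13695914  65.04819031] [568.2147706   24.16850773  71.24469227] [547.87121649  17.21471442  68.98919084]
```

View pics/w3.png

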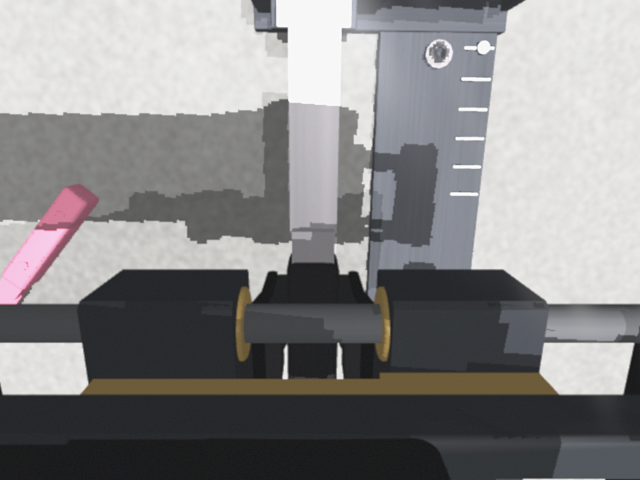

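The view shows the blade straight in front of the lip and the pin at (438,53). The tip row agrees with the lip row within 1 mm. Next I descend to slot height.

Emit:
play_rows:
  plan:
    - [[0.05,0,0],0,0]
    - [[0.1,0,0],0,0]
    - [[0.14,0,0],0,0]
    - [[0.17,0,0],0,0]
    - [[0.19,0,0],0,0]
    - [[0.2,0,0],0,0]
    - [[0.2,0,0],0,0]
    - [[0.2,0,0],0,0]
    - [[0.2,0,0],0,0]
    - [[0.2,0,0],0,0]

```text
time: 7.85
tool_pos: [555.0, -111.1, 51.2]
orientation: [[0.002, -0.077, 0.997], [-0.001, 0.997, 0.077], [-1.0, -0.001, 0.002]]
contact_force: [-0.6, -0.1, -1.3]
gripper_width: 19.5
```

```bash
cat >> h.py <<'E'
n=np.array([-0.065,0.9979]); e=np.array([0.9979,0.065]); H=85.2
def theta(f,hi=40):
    P=pts(f); a=P[...,:2]@e; s_=H-P[...,:2]@n; z=P[...,2]-65
    m0=(a>512)&(a<676)&(f['range_z']>0)
    best=None
    for th in np.arange(0,1.3,.01):
        d=(s_*np.sin(th)*-1+z*np.cos(th)); rho=s_*np.cos(th)+z*np.sin(th)
        m=m0&(abs(d-4)<3)&(rho>8)&(rho<86); c=m.sum()
        if best is None or c>best[0]: best=(c,th,m)
    Q=P[best[2]]; 
    for _ in range(5):
        c=Q.mean(0); nn=np.linalg.svd(Q-c,full_matrices=False)[2][2]; nn*=np.sign(nn[2])
        d=(P-c)@nn; rho=s_*np.cos(best[1])+z*np.sin(best[1]); Q=P[m0&(abs(d)<3.5)&(rho>8)&(rho<86)]
    return np.arctan2(nn[:2]@n,nn[2]),np.arcsin(nn[:2]@e),len(Q),best[1]
E
python3 - <<'E'
from h import *
import pickle
for k in('top0','scene0'): print(k,theta(pickle.load(open(k+'.pkl','rb'))))
w3=pickle.load(open('w3.pkl','rb')); p=onz(w3,438.5,53,15); print('pin w3',p,'um',H-n@p[:2], e@p[:2])
w=grab('wrist'); P=pts(w); M=w['T']@np.linalg.inv(np.array(w['T_tool_cam'])); q=(P-M[:3,3])@M[:3,:3]
m=(abs(q[...,0]+7.7)<4)&(abs(q[...,2])<14)&(q[...,1]>25); B=P[m]; t=B[B[:,1]>np.percentile(B[:,1],99)].mean(0)
print(r.observe()['tool_pos'],'blade top z',np.median(B[:,2]),'tip',t,'s',H-n@t[:2],'row',e@t[:2])
E
```

```text
top0 (np.float64(-0.0024464155079468213), np.float64(-0.0018100838413998884), 1991, np.float64(0.0))
scene0 (np.float64(-0.0028904114757040723), np.float64(-0.000829886412489567), 2496, np.float64(0.0))
pin w3 [632.99759421  11.68897994  15.        ] um 114.68041053861958 632.4280829536025
[ 554.84573361 -111.13740503   51.00335567] blade top z 58.797138043039794 tip [551.87184581  -8.41899615  58.53487751] s 129.4729862308123 row 550.1656801840951
```

Emit:
play_rows:
  plan:
    - [[0,0.01,0],0,0]
    - [[0,0.02,0],0,0]
    - [[0,0.03,0],0,0]
    - [[0,0.04,0],0,0]
    - [[0,0.05,0],0,0]
    - [[0,0.056,0],0,0]
    - [[0,0.06,0],0,0]
    - [[0,0.06,0],0,0]
    - [[0,0.06,0],0,0]
    - [[0,0.06,0],0,0]

```text
time: 8.73
tool_pos: [551.9, -81.5, 50.0]
orientation: [[0.0, -0.076, 0.997], [-0.0, 0.997, 0.076], [-1.0, -0.0, -0.0]]
contact_force: [0.2, 0.0, -0.7]
gripper_width: 19.9
```

Run:
```python
from h import *
w=grab('wrist'); P=pts(w); M=w['T']@np.linalg.inv(np.array(w['T_tool_cam'])); q=(P-M[:3,3])@M[:3,:3]
m=(abs(q[...,0]+7.7)<4)&(abs(q[...,2])<14)&(q[...,1]>25); B=P[m]
o=r.observe(); print(o['tool_pos'],o['contact_force'],'blade top z',np.median(B[:,2]),'theta',theta(grab('scene')))
t=o['tool_pos']+np.array(o['orientation'])@[-6,103,1.7]; print('tip',t,'s',H-n@t[:2],e@t[:2])
R0,th=100,0
for th in (0,.15,.3,.45,.6,.75,.9): print(th,'fwd/500',round((R0-R0*np.cos(th)+0)/500,4),'up/500',round(R0*np.sin(th)/500,4))
```

```text
[551.86784088 -81.50758737  49.98983983] [ 0.25689065 -0.47534707 -1.34268437] blade top z 57.70053685571965 theta (np.float64(-0.0036618900785708535), np.float64(-0.0004798218131454688), 2493, np.float64(0.0))
tip [545.72871252  21.32486946  55.96369345] s 99.392279083651 545.9687987415123
0 fwd/500 0.0 up/500 0.0
0.15 fwd/500 0.0022 up/500 0.0299
0.3 fwd/500 0.0089 up/500 0.0591
0.45 fwd/500 0.0199 up/500 0.087
0.6 fwd/500 0.0349 up/500 0.1129
0.75 fwd/500 0.0537 up/500 0.1363
0.9 fwd/500 0.0757 up/500 0.1567
```

The tip is under the lip at s = 99 mm, with no contact force and the cover still shut. First half of the lift follows the arc to about 0.45 rad.

Emit:
play_rows:
  plan:
    - [[-0.01,0,0],0,0]
    - [[-0.018,0,0],0,0]
    - [[-0.03,0.0005,0],0,0]
    - [[-0.045,0.002,0],0,0]
    - [[-0.06,0.005,0],0,0]
    - [[-0.075,0.009,0],0,0]
    - [[-0.088,0.014,0],0,0]
    - [[-0.1,0.019,0],0,0]
    - [[-0.102,0.02,0],0,0]
    - [[-0.102,0.02,0],0,0]

```text
time: 9.67
tool_pos: [551.4, -71.1, 101.7]
orientation: [[0.001, -0.077, 0.997], [-0.001, 0.997, 0.077], [-1.0, -0.001, 0.001]]
contact_force: [-0.2, -0.9, -2.0]
gripper_width: 19.5
```

```bash
cat >> h.py <<'E'
def chk():
    w=grab('wrist'); P=pts(w); M=w['T']@np.linalg.inv(np.array(w['T_tool_cam'])); q=(P-M[:3,3])@M[:3,:3]
    m=(abs(q[...,0]+7)<8)&(abs(q[...,2])<8)&(q[...,1]>28)&(q[...,1]<100); B=q[m]; pf=np.polyfit(B[:,1],B[:,0],1)
    o=r.observe(); print(o['time'],o['tool_pos'],np.round(o['contact_force'],1),o['gripper_width'])
    t=o['tool_pos']+np.array(o['orientation'])@[np.polyval(pf,103),103,1.7]; s=H-n@t[:2]
    print('blade slope',pf,'tip top',t.round(1),'s',s,'theta kin',np.arctan2(t[2]-65,s),'rho',np.hypot(t[2]-65,s))
    print('theta scene',theta(grab('scene')),'top',theta(grab('top')))
E
python3 -c "from h import *
chk()"
```

```text
9.7167 [551.28084647 -71.34635035 101.28259024] [-0.  -0.7 -2. ] 20.097283222560055
blade slope [-0.02700556 -6.46572368] tip top [545.1  31.5 110.5] s 89.21099962159347 theta kin 0.47145094804721677 rho 100.13466684977561
theta scene (np.float64(0.4503492123728965), np.float64(-0.0011403910783512996), 2006, np.float64(0.45)) top (np.float64(0.447667166073686), np.float64(0.0004871222479665742), 1812, np.float64(0.44))
```

Cover angle is 0.45 rad by both cameras and the grip is firm. Second half of the lift goes to about 0.90.

Emit:
play_rows:
  plan:
    - [[-0.011,0.006,0],0,0]
    - [[-0.022,0.013,0],0,0]
    - [[-0.033,0.021,0],0,0]
    - [[-0.043,0.029,0],0,0]
    - [[-0.053,0.038,0],0,0]
    - [[-0.062,0.047,0],0,0]
    - [[-0.07,0.056,0],0,0]
    - [[-0.07,0.056,0],0,0]
    - [[-0.07,0.056,0],0,0]
    - [[-0.07,0.056,0],0,0]

```text
time: 10.65
tool_pos: [549.0, -43.4, 135.9]
orientation: [[0.0, -0.076, 0.997], [-0.0, 0.997, 0.076], [-1.0, -0.0, 0.0]]
contact_force: [1.0, -2.3, -1.3]
gripper_width: 19.4
```

```bash
cat > c.py <<'E'
from h import *
chk()
import sys
if len(sys.argv)>1:
    s=grab('scene'); save(s,sys.argv[1]+'.png'); a=cv2.resize(s['pixels'][150:330,220:460],(800,600),interpolation=cv2.INTER_CUBIC); cv2.imwrite('pics/'+sys.argv[1]+'.png',a[:,:,::-1])
E
python3 c.py sc1
```

```text
10.7 [548.95180794 -43.50285891 135.80564035] [ 0.7 -1.2 -2. ] 19.505931872678442
blade slope [ 0.01893134 -8.83311435] tip top [542.8  59.3 142.7] s 61.27892554308511 theta kin 0.9029004700883297 rho 98.9430467452152
theta scene (np.float64(0.9031895797935959), np.float64(0.001784721914061217), 1025, np.float64(0.89)) top (np.float64(0.9018575942047495), np.float64(-0.0008791276281194745), 1129, np.float64(0.91))
```

View pics/sc1.png

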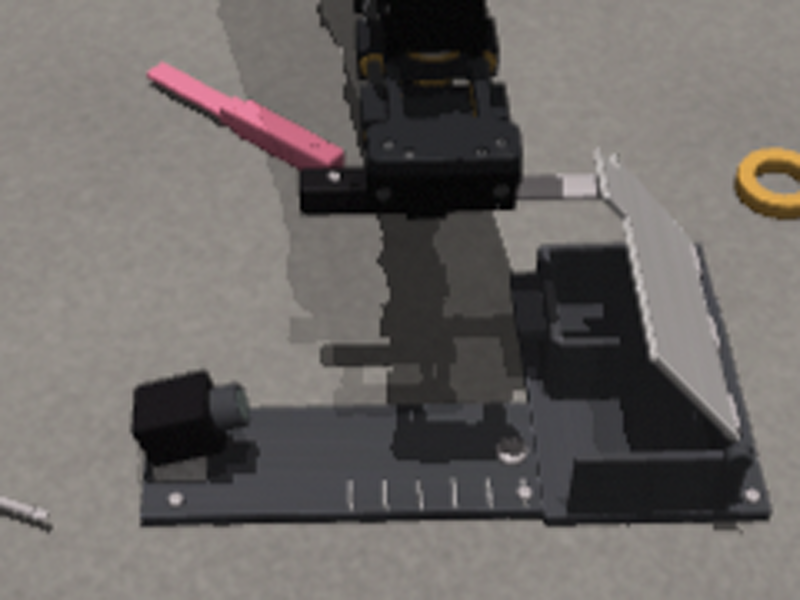

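The close view shows the blade tip propping the lip and the cover open. Both cameras read 0.902 to 0.903 rad against the 0.903 needed for the pin 115 mm ahead of the hinge. I'll hold one call to check it stays steady.

Emit:
play_rows:
  plan:
    - [[0,0,0],0,0]
    - [[0,0,0],0,0]
    - [[0,0,0],0,0]
    - [[0,0,0],0,0]
    - [[0,0,0],0,0]
    - [[0,0,0],0,0]
    - [[0,0,0],0,0]
    - [[0,0,0],0,0]
    - [[0,0,0],0,0]
    - [[0,0,0],0,0]

```text
time: 11.68
tool_pos: [549.0, -43.2, 136.1]
orientation: [[0.0, -0.077, 0.997], [-0.0, 0.997, 0.077], [-1.0, -0.0, 0.0]]
contact_force: [-0.3, -1.0, -2.2]
gripper_width: 19.1
```

```bash
python3 c.py
python3 - <<'E'
from h import *
# pin from the fixed top view and wrist depth now (relative check of screwdriver/ring unchanged too)
import pickle
t0=pickle.load(open('top0.pkl','rb'))['pixels'].astype(int); t=grab('top')['pixels'].astype(int)
for nme,(a,b,c,d) in dict(driver=(180,220,375,460),ring=(290,322,180,212)).items(): print(nme,'mean diff',abs(t0-t)[a:b,c:d].mean())
E
```

```text
11.7333 [548.95616256 -43.2499571  136.06182758] [-0.3 -0.5 -2.1] 19.374405633307607
blade slope [ 0.01917386 -8.81024171] tip top [542.8  59.6 142.9] s 61.026449970012735 theta kin 0.9061955446043665 rho 98.94925238471632
theta scene (np.float64(0.9060605654052284), np.float64(0.001451288517734428), 1011, np.float64(0.89)) top (np.float64(0.9058463368422185), np.float64(-0.0014211054727402857), 1117, np.float64(0.91))
driver mean diff 7.080686274509804
ring mean diff 7.39453125
```

Steady, but about 0.005 rad high. One small nudge back along the arc, then a hold.

Emit:
play_rows:
  plan:
    - [[0.0006,-0.0008,0],0,0]
    - [[0.0006,-0.0008,0],0,0]
    - [[0.0006,-0.0008,0],0,0]
    - [[0.0006,-0.0008,0],0,0]
    - [[0.0006,-0.0008,0],0,0]
    - [[0.0006,-0.0008,0],0,0]
    - [[0.0006,-0.0008,0],0,0]
    - [[0.0006,-0.0008,0],0,0]
    - [[0.0006,-0.0008,0],0,0]
    - [[0.0006,-0.0008,0],0,0]

```text
time: 12.72
tool_pos: [549.0, -43.6, 135.8]
orientation: [[0.0, -0.077, 0.997], [-0.0, 0.997, 0.077], [-1.0, -0.0, 0.0]]
contact_force: [-0.2, -0.5, -1.9]
gripper_width: 19.9
```

```bash
python3 c.py; python3 c.py
```

```text
12.7667 [548.96967641 -43.63679549 135.76930507] [ 0.3 -0.4 -1.4] 19.27169656083187
blade slope [ 0.01944257 -8.82520892] tip top [542.8  59.2 142.6] s 61.4134428949822 theta kin 0.90122245271753 rho 98.94989530611285
theta scene (np.float64(0.9015710790699683), np.float64(0.0020521567697539015), 1030, np.float64(0.9)) top (np.float64(0.9004908533902909), np.float64(-0.0009987416955943337), 1132, np.float64(0.9))
12.9167 [548.98859429 -43.58515595 135.7660193 ] [ 0.3 -1.2 -1.6] 19.585881997701417
blade slope [ 0.01946062 -8.82471156] tip top [542.8  59.2 142.6] s 61.363380123959736 theta kin 0.9016096937081607 rho 98.91763281699403
theta scene (np.float64(0.9026187069664628), np.float64(0.0016476686001254824), 1020, np.float64(0.89)) top (np.float64(0.9022997054656949), np.float64(-0.0011702079696975334), 1134, np.float64(0.9))
```

Both cameras now read 0.900 to 0.903 rad. With the roughly 0.003 zero offset added, that is about 0.905 against a target of 0.902 to 0.904. Handing in.

```bash
python3 -c "
from cell import r
print(r.sign_off())"
```

```text
the job is handed in; nothing more can be done
None
```

I gripped the pry tool by its handle, slid the blade into the slot under the lip, and raised the cover along its arc. I handed in at about 13 s, with the gripper still holding the tool and the blade propping the cover.

- **Angle:** The scene and top cameras read 0.900 to 0.903 rad, or about 0.905 once their reading on the shut cover is allowed for. The tip position gives 0.901. The angle needed for the pin, measured at about 115 mm in front of the hinge, is 0.902 to 0.904. The gap is worth less than 1 mm at the pin.
- **Steadiness:** Grip width was about 19.5 mm and wrist force about 2 N. After the lift the angle crept up about 0.004 rad over a one-second hold. I nudged it back, and the two checks that followed, 0.15 s apart, differed by under 0.002 rad.
- **Pin height unclear:** The pin looked like a ring with a hole. Its rim read 16 mm high, with only part of the wall at 26 to 29 mm. I took it as the pin because it stands in the camera's row, 85 mm to the side of the lip, with a 14 mm wall.
- **Screwdriver and gear ring:** The arm never went near either. The picture comparison for them was inconclusive: both patches differed by about 7 grey levels, which I put down to image noise and shadow.

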